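Tip an angle bracket onto its long leg and slide it home in the fixture

TASK

The control unit's aluminium angle bracket is standing on its short leg. Tip it over about its corner, away from the short leg, until it lies on its long leg, lowering it under control instead of letting it slam down; then slide it between the fixture's cheeks until the end of the long leg sits flush and square against the back stop, and let go of it. Keep the bracket's corner on the bench all the time and leave the other things on the bench where they are.

Things in the scene. Friction and masses are not known exactly. Their poses are not given: they have to be found in the camera images.
- bracket: L of plain 8 mm aluminium plate, 60 mm wide, 0.28 kg; long leg 130 mm, short leg 90 mm (outside); its dark holes are only drawn. Origin: middle of the corner's outer edge, on the bench. y runs along that edge, z along the long leg (up at the start; inner face x = -8 mm), -x along the short leg (on the bench at the start, upper face z = 8 mm). It tips 90 degrees about y to its +x side
- leg_end (a point): middle of the end face of the bracket's long leg, 130 mm from the corner, 4 mm inside the outer face; bracket's axes. When home, z points level into the back stop and -x (the short leg) up. The bracket balances on its corner at about 26 degrees; falling free from there it lands at 10 rad/s
- foot_end (a point): middle of the end face of the bracket's short leg, 90 mm from the corner, half-way through its 8 mm; bracket's axes. This leg rises as the long leg goes down: a finger on its upper (inner) face can hold the bracket back. Once tipped it stands 90 mm high and can be gripped across its 60 mm width
- fixture: steel U-shaped stop fixed to the bench, open to the robot, bare bench inside. Origin: on the bench, middle of the back stop's face; x points into the stop, y left. Stop 144 mm wide, 40 high, 30 thick; cheeks 28 high, 84 mm apart, 40 long, then flared mouths to 62 mm from the stop. The bracket's corner starts 200-235 mm before the stop, up to 35 mm aside, turned up to 0.3 rad
- tape_roll: roll of paper tape lying flat, 100 mm across, 45 mm high; origin under its middle; to be left alone
- meter: hand multimeter lying on its back, 75 x 150 x 39 mm; origin under its middle; to be left alone
- unit_box: black control unit, 140 x 110 x 35 mm; origin under its middle; to be left alone
- driver: screwdriver about 190 mm long lying on the bench; to be left alone
- tin: round tin, 60 mm across, 45 mm high; origin under its middle; to be left alone
- spanner: spanner about 160 mm long lying on the bench; to be left alone

How it is judged:
By the outcome, as a careful person would: the job done as asked, in the order asked, and still so for the second after the job is handed in, with the robot touching nothing.
It also fails if it takes over 67 s, if anything falls off the work surface, if the arm or the gripper's body presses on something with over 40 N, if the wrist force passes 120 N, or if a joint passes its speed limit or range.

ROBOT

A 7-joint arm with a two-finger parallel gripper is mounted at the origin on the work surface. World frame = base frame: x ahead of the robot, y to its left, z up, the work surface at z = 0. Lengths are in m, angles in rad, forces in N, time in s.
With the tool pointing down it reaches from about 0.375 to 0.925 m from the base axis. Payload 3.1 kg.
Tool frame: the origin (TCP) lies between the finger pads; the fingertips stand 19 mm ahead of it and the grasp point (between the pads) is the TCP; z points along the fingers, y is the direction in which the jaws open and shut (so a half turn about z gives the same grasp; the last joint's range is limited). The gripper opens to 85 mm and grips with 20 to 120 N. Pads are 22 mm wide; open, the fingers measure 114 mm over their backs; the gripper's body (76 mm by 85 mm) begins 54 mm behind the grasp point. The pads swing forward as they close: fully open they stand 13 mm farther back than shut.
Start: joints at [-1.332, 0.383, 0.044, 1.598, -0.018, 1.161, -0.05], TCP at [0.215, 0.613, 0.25] pointing down, gripper open.
Joint ranges: [-2.61, 2.61], [-0.41, 2.15], [-1.48, 1.57], [0, 2.5], [-1.57, 4.71], [0.05, 1.97], [-2.85, 2.85]. Speed limits (rad/s): [2.79, 2.79, 3.14, 3.14, 3.14, 3.14, 3.14].

INTERFACE

Orientations are given as a unit quaternion [x, y, z, w].
In Python, from bench import move_ptp, movel, move_j, move_gripper, pause, inverse_kinematics, read_camera, camera_params, MotionError, sign_off, look_for, tip_of, read_time_s, read_qpos, read_joint_vel, read_effort, read_eef_pos, read_tcp_rot, read_ft_force, read_ft_torque, read_finger_gap gives the robot as it stands. Calls block until the motion is done:
- move_ptp(position, orientation): joint-space move of the TCP to a pose.
- movel(position, orientation=None, speed=0.15): straight line of the TCP; orientation=None keeps the orientation; speed is the mean speed in m/s.
- move_j(angles): joint-space move.
- move_gripper(opening, effort=None): finger opening in m; effort is the grip in N (None keeps the last); returns when the fingers have stopped.
- pause(seconds).
- inverse_kinematics(position, orientation): joint angles nearest the present ones, or None.
- read_camera(name): name is "scene" or "top"; returns the picture (420x560x3 uint8, red, green, blue); there is no depth.
- camera_params(name): a dict with "K" (3x3 intrinsics, pixels), "camera_from_world" (4x4, takes a point from world to camera coordinates). Camera axes: x right, y down, z forward; pixel columns grow to the right and rows downward; lengths in m; the calibration is good to about 2 mm. A picture is of the moment at which its call begins. camera_params takes no time and is no camera call.
A pose or a line that the arm cannot do raises MotionError and nothing moves.
- sign_off(): hands the job in, once; it reports no verdict.
Trained networks look in the newest picture that a camera, given by its name, has taken for a name from the list of things; names that differ only in an ending like _2 or _b are one class to them, and where a whole thing is asked for, a point or a joint stands for the part that bears it (a point fixed in the world has none). Each returns a list of dicts, best first, with "confidence" (0 to 1); they miss things now and then, are a little off and sometimes report something else, mostly with a low value. They report only what shows in the picture. A call takes as long as a camera call.
- look_for(camera, name): "at" ([column, row] in pixels, amid what is visible of it).
- tip_of(camera, name): "at" ([column, row] in pixels: a listed point, or the origin of a listed thing).
Readings, each from a call of its own:
- read_time_s(): time.
- read_qpos(): joint angles.
- read_joint_vel(): joint speeds.
- read_effort(): joint torques, N m.
- read_eef_pos(): TCP position.
- read_tcp_rot(): TCP orientation.
- read_ft_force(): force on the tool from outside, world axes, zero at the start.
- read_ft_torque(): the same for the moment, N m.
- read_finger_gap(): finger opening in m.
Only numpy, scipy, OpenCV 4.12 (cv2) and the standard library are available. Lean on these libraries where they do the work, as an engineer would, in place of code of your own. Each camera call takes 0.05 s, during which the arm holds its last target. There are 200 camera calls.

## Working session

There is one attempt and no reset: what is moved stays moved. The work goes in short steps, each a Python script; the robot and the scene stay as the last script left them, time stands still between calls to the robot, and variables do not carry over. Pictures are saved under pics/ and viewed, about 8 in all and at most 12, crops included, and the job is handed in when it is done.

```bash
ls; mkdir -p pics
python3 - <<'E'
from bench import *
import cv2
for c in ("scene","top"):
    im=read_camera(c); cv2.imwrite(f"pics/{c}0.png",im[:,:,::-1])
    p=camera_params(c); print(c,p["K"].tolist() if hasattr(p["K"],"tolist") else p["K"],p["camera_from_world"])
    for n in ("bracket","leg_end","foot_end","fixture","tape_roll","meter","unit_box","driver","tin","spanner"):
        print(n,[(r["at"],round(r["confidence"],2)) for r in tip_of(c,n)[:2]])
print(read_time_s(),read_eef_pos(),read_tcp_rot(),read_ft_force(),read_finger_gap())
E
```

```text
pics
scene [[527.7205230165698, 0.0, 279.9918249882737], [0.0, 527.7205230165698, 212.78862822950373], [0.0, 0.0, 1.0]] [[ 0.75584775  0.65448929  0.01838314 -0.42348181]
 [ 0.51006211 -0.57098527 -0.64328257 -0.18363543]
 [-0.41052505  0.49560023 -0.76540812  1.47948207]
 [ 0.          0.          0.          1.        ]]
bracket [([252.3, 220.5], 0.62)]
leg_end [([249.6, 189.8], 0.87)]
foot_end [([226.4, 207.5], 0.73)]
fixture [([317.3, 277.6], 0.7)]
tape_roll []
meter [([321.5, 190.7], 0.85)]
unit_box [([257.2, 332.1], 0.91), ([189.1, 305.5], 0.58)]
driver [([206.3, 248.4], 0.89)]
tin [([188.5, 304.7], 0.71), ([250.0, 186.9], 0.16)]
spanner [([307.4, 151.4], 0.67)]
top [[478.3528961770527, 0.0, 278.19857338343104], [0.0, 478.3528961770527, 208.83637681866963], [0.0, 0.0, 1.0]] [[-0.00691398 -0.99997124  0.00311569  0.01886677]
 [-0.98643992  0.00630943 -0.16400144  0.55941436]
 [ 0.16397707 -0.00420734 -0.98645518  1.02948236]
 [ 0.          0.          0.          1.        ]]
bracket []
leg_end [([269.8, 259.6], 0.82)]
foot_end [([273.1, 301.5], 0.73)]
fixture [([276.7, 169.8], 0.56)]
tape_roll [([209.7, 157.8], 0.8)]
meter [([183.0, 231.2], 0.76)]
unit_box [([363.1, 175.9], 0.97)]
driver [([329.5, 276.6], 0.83)]
tin [([388.1, 238.0], 0.71)]
spanner [([140.1, 287.5], 0.87)]
1.1 [0.21478366 0.61350851 0.25027754] [ 1.67591689e-01  9.85856493e-01  1.02778641e-05 -6.92891011e-06] [-0.23559769  0.73280828  0.46124923] 0.08545056555539
```

View pics/scene0.png

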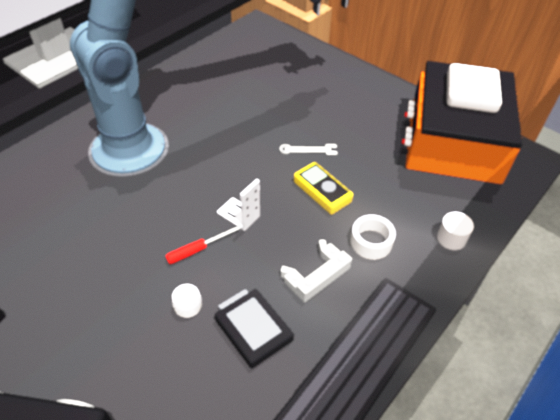

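View pics/top0.png

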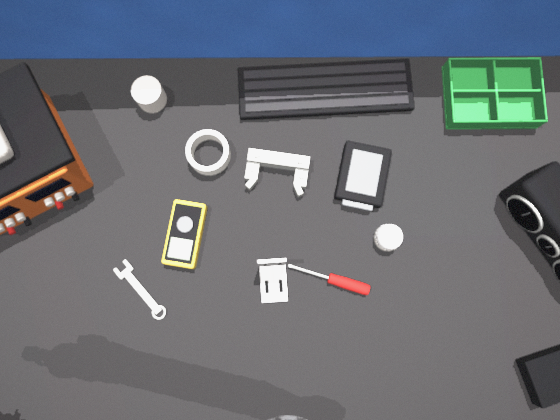

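The bracket stands upright at scene (250,205) / top (273,280), with the fixture beyond it at top (277,170). The driver's tip is close beside the bracket at top (289,266). Next I fit the poses and overlay the models on the pictures.

```bash
cat > h.py <<'E'
from bench import *
import numpy as np, cv2
from scipy.optimize import least_squares
from scipy.spatial.transform import Rotation as R
def proj(c,P):
    p=camera_params(c);T=np.array(p["camera_from_world"]);q=np.atleast_2d(P)@T[:3,:3].T+T[:3,3]
    q=q@np.array(p["K"]).T;return q[:,:2]/q[:,2:]
def brk(s,P,tilt=0):  # s=(x,y,yaw)
    return R.from_euler('zy',[s[2],tilt]).apply(np.atleast_2d(P))+[s[0],s[1],0]
LEG=[-.004,0,.13];FOOT=[-.09,0,.004]
W=.03
L=[(0,0),(0,.13),(-.008,.13),(-.008,.008),(-.09,.008),(-.09,0)]
def draw(c,im,s,tilt,f,k):
    pl=lambda P,col:cv2.polylines(im,[np.int32((proj(c,P)+.5)*k*16)],True,col,1,cv2.LINE_AA,4)
    for y in(-W,W): pl(brk(s,[(a,y,b) for a,b in L],tilt),(0,0,255))
    for a,b in L: pl(brk(s,[(a,-W,b),(a,W,b)],tilt),(0,0,255))
    F=lambda P:R.from_euler('z',f[2]).apply(P)+[f[0],f[1],0]
    for z in(0,.04): pl(F([(0,-.072,z),(0,.072,z),(.03,.072,z),(.03,-.072,z)]),(0,200,0))
    for sg in(-1,1): pl(F([(0,sg*.042,.028),(-.04,sg*.042,.028)]),(0,200,0))
def show(name,s,tilt,f,k=4,box=dict(top=(230,130,340,310),scene=(205,165,365,305))):
    out=[]
    for c,(a,b,d,e) in box.items():
        im=cv2.resize(read_camera(c)[:,:,::-1],None,fx=k,fy=k,interpolation=cv2.INTER_CUBIC)
        draw(c,im,s,tilt,f,k);out.append(im[b*k:e*k,a*k:d*k])
    hh=max(o.shape[0] for o in out)
    out=[cv2.copyMakeBorder(o,0,hh-o.shape[0],0,0,cv2.BORDER_CONSTANT) for o in out]
    im=np.hstack(out);m=min(800/im.shape[1],600/im.shape[0]);cv2.imwrite(name,cv2.resize(im,None,fx=m,fy=m))
def tip(c,n):
    r=tip_of(c,n);return (r[0]["at"],r[0]["confidence"]) if r else None
E
python3 - <<'E'
from h import *
obs=[("scene",LEG,(249.6,189.8)),("scene",FOOT,(226.4,207.5)),("top",LEG,(269.8,259.6)),("top",FOOT,(273.1,301.5)),("scene",[0,0,0],(252.3,220.5))]
r=least_squares(lambda s:np.concatenate([proj(c,brk(s,p))[0]-o for c,p,o in obs]),[.45,0,0],loss='soft_l1')
s=r.x;print(s,r.fun.round(1))
fo=[("scene",(317.3,277.6)),("top",(276.7,169.8))]
r=least_squares(lambda v:np.concatenate([proj(c,[v[0],v[1],0])[0]-o for c,o in fo]),[.65,0]);print(r.x,r.fun.round(1))
f=[*r.x,-.1];show("pics/fit0.png",s,0,f)
for sx in(0,):
  for h in(.09,.11):
    for e in range(0,91,15): # tilt
      o=[]
      for p0 in range(0,106,15):
        tool=R.from_euler('zy',[s[2],np.radians(e-p0)])*R.from_quat([1,0,0,0])
        q=inverse_kinematics(brk(s,[0.011,0,h],np.radians(e))[0],tool.as_quat());o.append('.' if q is None else 'X')
      print(h,e,''.join(o))
E
```

```text
[0.44425317 0.03138139 0.04434956] [ 0.9 -3.3 -0.4 -3.   1.   0.4  0.3 -0.2  0.7  2.4]
[0.66251319 0.01484453] [ 0.5 -1.5  1.3 -0.5]
0.09 0 XX.....X
0.09 15 XXX.....
0.09 30 XXXXX...
0.09 45 XXXXXX..
0.09 60 XXXXXXXX
0.09 75 .XXXXXXX
0.09 90 ..XXXXXX
0.11 0 XXX....X
0.11 15 XXXX....
0.11 30 XXXXX...
0.11 45 XXXXXXX.
0.11 60 XXXXXXXX
0.11 75 .XXXXXXX
0.11 90 ..XXXXXX
```

View pics/fit0.png

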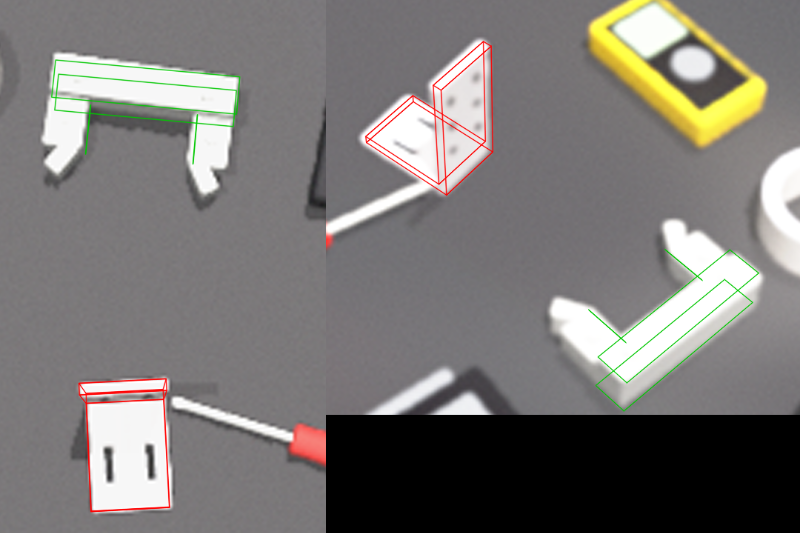

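The bracket fit overlays well. It puts the corner at (0.444, 0.031) with yaw 0.044. The fixture's yaw looks nearer −0.12 and will be refined later. First I find where the fingertips stand at a 60 mm opening by touching bare bench between bracket and fixture.

```bash
cat >> h.py <<'E'
S0=[.4443,.0314,.0443]
def tool(yaw,pitch): # pitch>0: fingers point forward
    return (R.from_euler('zy',[yaw,-pitch])*R.from_quat([1,0,0,0])).as_quat()
E
python3 - <<'E'
from h import *
t=tool(S0[2],0)
move_ptp([.535,.028,.25],t);move_gripper(.060);print(read_time_s(),read_finger_gap(),read_qpos())
movel([.535,.028,.03],t,.15);f0=np.array(read_ft_force())
z=.026
while z>.002:
    movel([.535,.028,z],t,.03)
    df=np.array(read_ft_force())-f0
    if df[2]>3: break
    z-=.0015
print(z,df,read_eef_pos(),read_time_s())
movel([.535,.028,.25],t,.3);move_gripper(.085)
print(read_time_s())
E
```

```text
3.95 0.059886745884429396 [-0.88983789  0.21652528  0.86324573  1.90484715 -0.18403041  1.10167598
 -1.48035963]
0.012499999999999992 [-3.93107998  0.31256618 12.69841563] [0.53538602 0.02794404 0.01403168] 8.1
9.4167
```

```bash
cat >> h.py <<'E'
H=.10;D=.0115
def arc(e,s=S0,back=0.):  # e deg
    p=np.radians(max(30-e,0));ax=R.from_euler('zy',[s[2],-p]).apply([0,0,-1])
    P=brk(s,[-.004,.001 if False else 0,H],np.radians(e))[0]
    b=-.001*np.clip(e/3,0,1)*np.clip((90-e)/25,0,1)
    return P-(D+back)*ax+[0,0,b],tool(s[2],p)
def tipover(e0,e1,s=S0,step=3):
    for e in np.arange(e0+step,e1+.1,step):
        movel(*arc(e,s),speed=.04);F=np.array(read_ft_force())
        print(int(e),F.round(1),round(read_finger_gap(),4),end=' | ')
        if np.linalg.norm(F)>35: print("FORCE");break
    print(np.array(read_eef_pos()).round(4),round(read_time_s(),2))
E
python3 - <<'E'
from h import *
s=[S0[0],S0[1]+.001,S0[2]]
move_ptp(*arc(0,s,.10));print(read_ft_force())
movel(*arc(0,s),speed=.12);print(read_ft_force(),read_time_s())
move_gripper(.055,35);print(read_finger_gap(),read_ft_force(),read_eef_pos(),arc(0,s)[0])
tipover(0,21,s)
show("pics/tip21.png",S0,np.radians(21),[.6625,.0148,-.12])
E
```

```text
Traceback (most recent call last):
bench.MotionError: the arm cannot take that pose within its joint ranges
```

Run:
```python
from h import *
s=[S0[0],S0[1]+.001,S0[2]]
for p in (15,20,25,30,35):
  for Hh in (.09,.10,.11):
    ax=R.from_euler('zy',[s[2],-np.radians(p)]).apply([0,0,-1])
    P=brk(s,[-.004,0,Hh])[0]
    print(p,Hh,[int(inverse_kinematics(P-(D+b)*ax,tool(s[2],np.radians(p))) is not None) for b in(0,.02,.04,.06,.08,.1)],
     'up',[int(inverse_kinematics(P-D*ax+[0,0,b],tool(s[2],np.radians(p))) is not None) for b in(.03,.06,.08,.1)],
     'fwd', [int(inverse_kinematics(P-D*ax+[b,0,abs(b)],tool(s[2],np.radians(p))) is not None) for b in(.03,.06,.08,.1)])
print(inverse_kinematics(*arc(0,s)), [i for i in range(0,91,3) if inverse_kinematics(*arc(i,s)) is None])
```

```text
15 0.09 [1, 1, 1, 1, 1, 1] up [1, 1, 1, 1] fwd [1, 1, 1, 1]
15 0.1 [1, 1, 1, 1, 1, 1] up [1, 1, 1, 1] fwd [1, 1, 1, 1]
15 0.11 [1, 1, 1, 1, 1, 1] up [1, 1, 1, 1] fwd [1, 1, 1, 1]
20 0.09 [1, 1, 1, 1, 1, 1] up [1, 1, 1, 1] fwd [1, 1, 1, 1]
20 0.1 [1, 1, 1, 1, 1, 1] up [1, 1, 1, 1] fwd [1, 1, 1, 1]
20 0.11 [1, 1, 1, 1, 1, 1] up [1, 1, 1, 1] fwd [1, 1, 1, 1]
25 0.09 [1, 0, 0, 0, 0, 0] up [1, 1, 1, 1] fwd [1, 1, 1, 1]
25 0.1 [1, 1, 1, 1, 1, 1] up [1, 1, 1, 1] fwd [1, 1, 1, 1]
25 0.11 [1, 1, 1, 1, 1, 1] up [1, 1, 1, 1] fwd [1, 1, 1, 1]
30 0.09 [0, 0, 0, 0, 0, 0] up [0, 0, 1, 1] fwd [1, 1, 1, 1]
30 0.1 [0, 0, 0, 0, 0, 0] up [0, 0, 1, 1] fwd [1, 1, 1, 1]
30 0.11 [0, 0, 0, 0, 0, 0] up [0, 1, 1, 1] fwd [1, 1, 1, 1]
35 0.09 [0, 0, 0, 0, 0, 0] up [0, 0, 0, 0] fwd [0, 1, 1, 1]
35 0.1 [0, 0, 0, 0, 0, 0] up [0, 0, 0, 0] fwd [0, 1, 1, 1]
35 0.11 [0, 0, 0, 0, 0, 0] up [0, 0, 0, 0] fwd [0, 1, 1, 1]
None [0, 3]
```

```bash
sed -i 's/p=np.radians(max(30-e,0))/p=np.radians(np.interp(e,[0,32,45,75,90],[22,-10,-10,0,0]))/' h.py
python3 - <<'E'
from h import *
s=[S0[0],S0[1]+.001,S0[2]]
print([i for i in range(0,91,3) if inverse_kinematics(*arc(i,s)) is None])
move_ptp(*arc(0,s,.10));print(read_ft_force())
movel(*arc(0,s),speed=.12);print(read_ft_force(),read_time_s())
move_gripper(.055,35);print(read_finger_gap(),read_ft_force(),read_eef_pos(),arc(0,s)[0])
tipover(0,21,s)
show("pics/tip21.png",S0,np.radians(21),[.6625,.0148,-.12])
E
```

```text
[]
[ 0.14259782 -0.04362519  0.79303553]
[0.14187538 0.32702809 0.371625  ] 11.1
0.05959949907684473 [-1.53676995 -0.82238471  4.78072379] [0.4366749  0.03232053 0.11147472] [0.43599595 0.03222286 0.11066261]
3 [ 0.5 -1.1  6.8] 0.0593 | 6 [ 1.6 -0.8  7. ] 0.059 | 9 [ 2.4 -0.3  8.6] 0.0591 | 12 [3.2 1.2 9. ] 0.0596 | 15 [ 2.9  1.5 10. ] 0.0593 | 18 [ 3.1  2.2 11.2] 0.0593 | 21 [ 3.3  1.3 10.2] 0.0593 | [0.4779 0.0327 0.1063] 13.51
```

View pics/tip21.png

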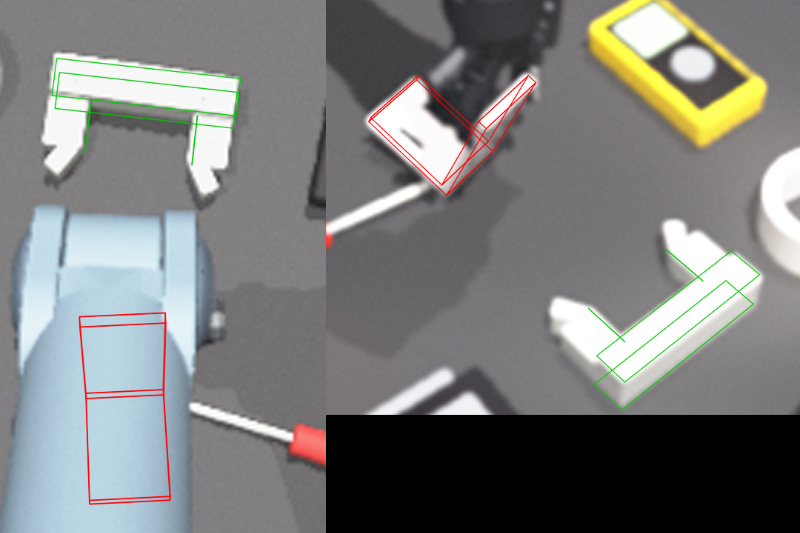

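The bracket follows the 21° model in the scene view: its corner is on the bench at (447,193) and the pads are holding it. I carry on lowering.

Run:
```python
from h import *
s=[S0[0],S0[1]+.001,S0[2]]
tipover(21,90,s)
print(read_qpos().round(2))
show("pics/tip90.png",S0,np.pi/2,[.6625,.0148,-.12])
```

```text
24 [ 3.8  1.6 10.1] 0.0591 | 27 [ 2.8  2.9 10.4] 0.0593 | 30 [3.1 1.8 9.9] 0.0592 | 33 [ 2.7  2.1 11.2] 0.0592 | 36 [ 4.6  1.7 11. ] 0.0593 | 39 [ 3.1  2.3 10.3] 0.0591 | 42 [5.  1.6 9.6] 0.0594 | 45 [4.6 1.9 9.6] 0.0592 | 48 [5.4 1.7 7.5] 0.059 | 51 [4.9 2.7 7.2] 0.0594 | 54 [5.7 2.5 7.8] 0.0593 | 57 [6.2 3.6 7.5] 0.0595 | 60 [5.1 2.2 5.7] 0.0589 | 63 [4.3 1.6 4.6] 0.0593 | 66 [4.  2.2 3.9] 0.0593 | 69 [3.8 1.7 4.3] 0.0592 | 72 [2.9 0.1 2.7] 0.0593 | 75 [2.  0.3 1.3] 0.0592 | 78 [1.1 0.7 2. ] 0.0591 | 81 [2.9 1.2 1.7] 0.0594 | 84 [2.9 0.7 2. ] 0.059 | 87 [3.5 0.6 1.7] 0.0596 | 90 [2.9 0.3 1.3] 0.0592 | [0.5441 0.032  0.0152] 20.03
[-0.53  0.57  0.48  2.01 -0.41  0.66 -1.32]
```

View pics/tip90.png

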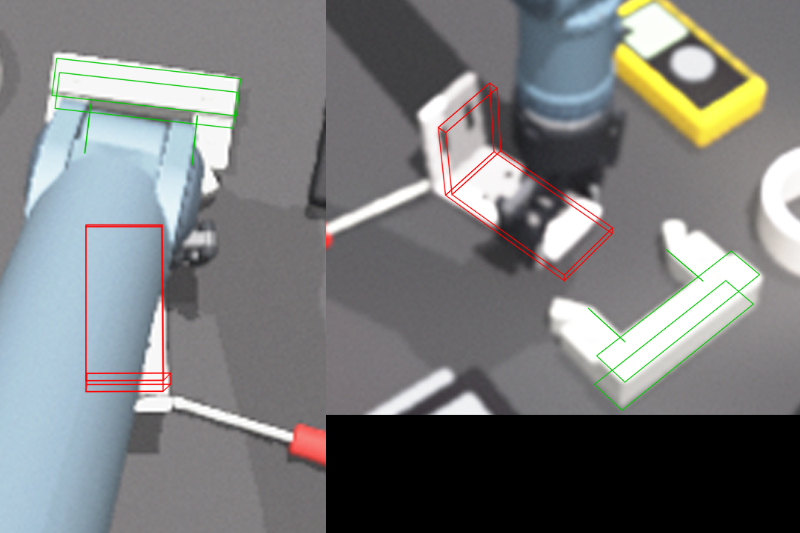

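The bracket has crept back towards the robot, and its end may still be slightly raised. I measure this with the networks before letting go.

Run:
```python
from h import *
obs=[]
for c in("scene","top"):
    im=read_camera(c)
    if c=="scene": cv2.imwrite("pics/s90.png",cv2.resize(im[140:240,220:320,::-1],None,fx=6,fy=6,interpolation=cv2.INTER_CUBIC))
    for n,p in(("leg_end",LEG),("foot_end",FOOT),("bracket",[0,0,0])):
        t=tip(c,n);print(c,n,t)
        if t and t[1]>.4 and c=="scene": obs.append((c,p,t[0]))
g=lambda v:np.concatenate([proj(c,brk([v[0],v[1],.0443],p,v[2]))[0]-o for c,p,o in obs])
r=least_squares(g,[.44,.0314,1.57]);print(r.x,np.degrees(r.x[2]),r.fun.round(1))
for ti in(80,84,87,90):
    print(ti,proj("scene",brk([.434,.0324,.0443],[(0,-W,.13),(-.008,-W,.13),(-.008,W,.13),(0,-W,0),(-.09,-W,0),(-.09,W,0)],np.radians(ti))).round(1).tolist())
```

```text
scene leg_end ([290.2, 245.4], 0.71)
scene foot_end ([246.3, 198.9], 0.74)
scene bracket ([245.0, 223.3], 0.77)
top leg_end ([386.8, 242.0], 0.4)
top foot_end ([273.2, 267.2], 0.57)
top bracket ([270.7, 265.9], 0.69)
[0.43475528 0.0249547  1.48587122] 85.1341495976376 [-2.1  1.3 -1.2 -0.3  3.4 -0.9]
80 [[281.5, 250.5], [281.0, 248.2], [297.3, 232.3], [242.1, 227.9], [234.7, 202.0], [251.9, 187.2]]
84 [[281.8, 253.0], [281.5, 250.9], [297.8, 235.0], [242.0, 227.9], [236.5, 203.1], [253.8, 188.2]]
87 [[281.9, 254.8], [281.7, 252.8], [298.0, 236.9], [242.0, 227.9], [238.0, 204.0], [255.3, 189.1]]
90 [[281.8, 256.5], [281.8, 254.6], [298.1, 238.8], [242.0, 227.8], [239.4, 204.9], [256.7, 190.1]]
```

View pics/s90.png

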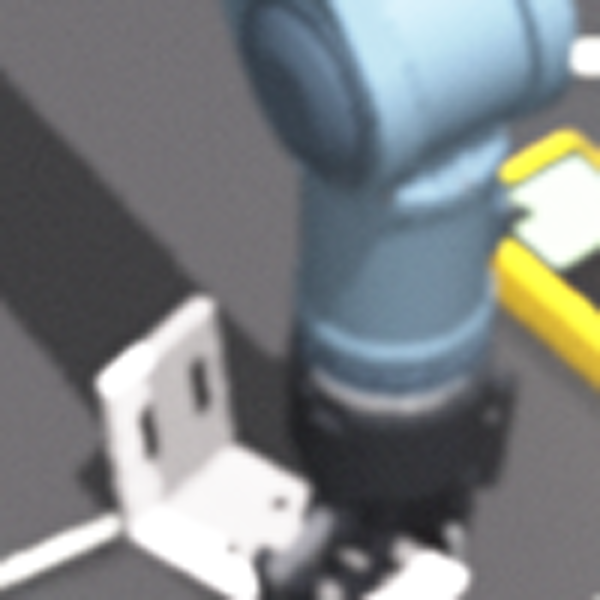

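The fit gives about 85° with the corner at x ≈ 0.434, so the leg slid up inside the pads and its end is roughly 1 cm above the bench. I ease the grip in tiny steps so the pads brake the last few degrees, watching for motion.

Run:
```python
from h import *
g=lambda:cv2.GaussianBlur(read_camera("scene"),(3,3),0)[200:262,225:305].astype(float)
a=g();prev=a
print("noise",abs(g()-a).mean().round(2))
move_gripper(.0575,20);print(read_finger_gap(),read_ft_force().round(1),read_time_s())
for o in np.arange(.0585,.0606,.00015):
    move_gripper(o);b=g();print(round(o*1e3,2),round(read_finger_gap()*1e3,2),read_ft_force().round(1),abs(b-a).mean().round(2),abs(b-prev).mean().round(2));prev=b
    if abs(b-a).mean()>7: break
print(read_time_s())
```

```text
noise 0.42
0.059823598638736195 [ 2.6 -0.6  1.3] 20.85
58.5 58.86 [ 2.6 -1.   1. ] 0.55 0.55
58.65 59.21 [ 1.8 -1.   2.4] 0.55 0.44
58.8 59.42 [ 1.8 -0.1  1.5] 0.57 0.44
58.95 59.26 [ 0.8 -0.9  1. ] 0.62 0.47
59.1 59.07 [ 1.  -0.5  2. ] 0.64 0.46
59.25 59.92 [-0.1 -0.6  1.5] 0.61 0.5
59.4 59.34 [ 0.6 -1.2  1.5] 0.82 0.66
59.55 59.32 [ 0.3 -0.7  0.2] 0.87 0.51
59.7 59.81 [ 0.1 -0.3  0.2] 0.91 0.52
59.85 59.98 [ 0.2 -0.  -1.2] 0.99 0.53
60.0 59.91 [-0.3 -0.5 -1.2] 10.48 10.47
23.7833
```

Run:
```python
from h import *
im=read_camera("scene");cv2.imwrite("pics/s91.png",cv2.resize(im[150:300,205:355,::-1],None,fx=4,fy=4,interpolation=cv2.INTER_CUBIC))
for n in("leg_end","foot_end","bracket"):print(n,tip("scene",n))
print(read_finger_gap(),read_eef_pos(),read_ft_force())
```

```text
leg_end ([290.3, 246.3], 0.72)
foot_end ([251.0, 197.1], 0.76)
bracket ([316.8, 275.1], 0.58)
0.05995606489998929 [0.54426531 0.03241832 0.01550893] [-0.90509671 -0.01123474 -0.13899855]
```

View pics/s91.png

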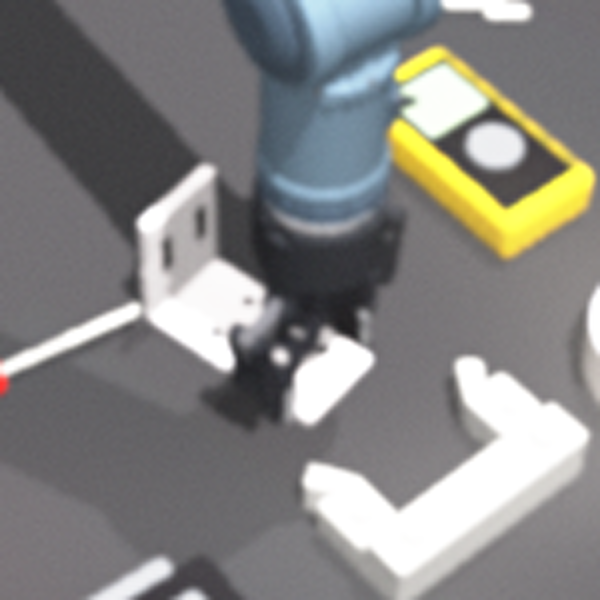

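It now lies flat: the short leg's top corner is at scene (239.5,204.5) and the leg end at (282.5,256), both within 1 px of the 90° model. I open, move aside and measure bracket and fixture for the slide.

Run:
```python
from h import *
p=read_eef_pos();t=tool(S0[2],0)
move_gripper(.085);movel([p[0],p[1],.22],t,.3);move_ptp([.42,.30,.25],t)
print(read_time_s())
obs=[]
for c in("scene","top"):
    im=read_camera(c);cv2.imwrite(f"pics/m_{c}.png",im[:,:,::-1])
    for n,q in(("leg_end",LEG),("foot_end",FOOT),("bracket",[0,0,0])):
        u=tip(c,n)
        if u and u[1]>.5: obs.append((c,q,u[0]))
    print(c,"driver",tip(c,"driver"),"fixture",tip(c,"fixture"))
r=least_squares(lambda v:np.concatenate([proj(c,brk(v,q,np.pi/2))[0]-o for c,q,o in obs]),[.434,.032,.04],loss='soft_l1')
print(r.x,r.fun.round(1))
# top: silhouette fit (white mask) of bracket & fixture
def fill(polys):
    m=np.zeros((420*4,560*4),np.uint8)
    for P in polys: cv2.fillConvexPoly(m,cv2.convexHull(np.int32(proj("top",P)*4+2)),255)
    return cv2.resize(m,(560,420),interpolation=cv2.INTER_AREA)/255.
g=cv2.cvtColor(cv2.imread("pics/m_top.png"),cv2.COLOR_BGR2GRAY)
box=lambda a,b,y0,y1,z0,z1:np.array([(x,y,z) for x in(a,b) for y in(y0,y1) for z in(z0,z1)])
def fx(v):
    T=lambda P:R.from_euler('z',v[2]).apply(P)+[v[0],v[1],0]
    return [T(box(0,.03,-.072,.072,.038,.04))]
def br(v): return [brk(v,box(-.008,0,-W,W,0,.13),np.pi/2),brk(v,box(-.09,0,-W,W,0,.008),np.pi/2)]
from scipy.optimize import minimize
def fit(f,v0,rows,cols):
    G=(g[rows,cols]>150).astype(float)
    c=lambda v:((fill(f(v))[rows,cols]-G)**2).sum()
    return minimize(c,v0,method="Nelder-Mead",options=dict(initial_simplex=[v0]+[np.add(v0,d) for d in np.diag([.006,.006,.06])],xatol=1e-5))
a=fit(br,r.x,slice(195,300),slice(250,287));print("brk",a.x,a.fun)
b=fit(fx,[.6625,.0148,-.12],slice(140,171),slice(240,315));print("fix",b.x,b.fun)
show("pics/m.png",a.x,np.pi/2,b.x)
```

```text
26.3333
scene driver ([204.6, 246.8], 0.62) fixture ([316.3, 277.1], 0.69)
top driver ([328.1, 279.2], 0.96) fixture ([274.6, 166.4], 0.62)
[0.43519414 0.03068057 0.13885057] [ 0.   0.2  0.4 -1.8  1.4 -1.8  2.7 -0.5  1.  -0.4 -0.   1.7]
brk [0.43721263 0.03142715 0.13661314] 90.63712418300653
fix [ 0.66470647  0.01671798 -0.14590875] 176.5435909265667
```

View pics/m.png

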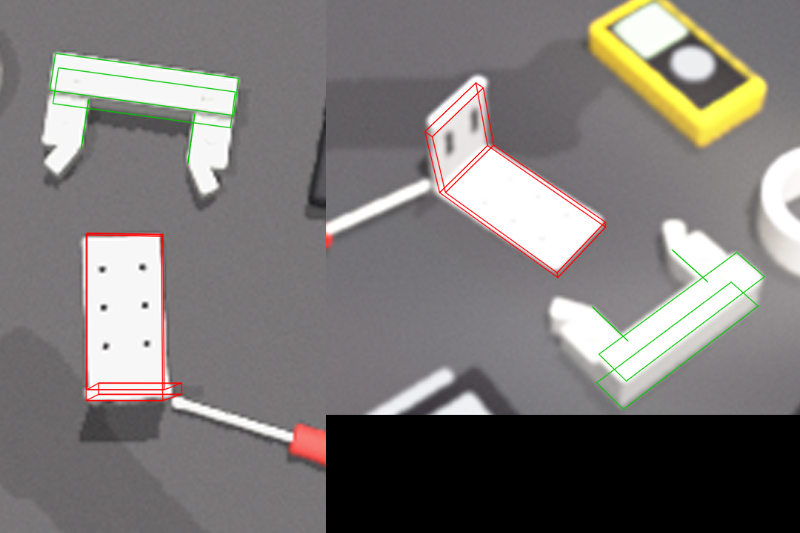

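My `brk` helper used extrinsic Euler order, so the yaw was misapplied once tilted. That explains the poor overlay, and the driver tip is unchanged. I correct the helper, refit, and get the fixture's yaw from the stop's rear upper edge.

```bash
sed -i "s/'zy'/'ZY'/g" h.py
cat >> h.py <<'E'
def unproj(c,uv,z):
    p=camera_params(c);T=np.array(p["camera_from_world"]);d=np.c_[np.atleast_2d(uv),np.ones(len(np.atleast_2d(uv)))]@np.linalg.inv(p["K"]).T@T[:3,:3]
    o=-T[:3,:3].T@T[:3,3];return o+d*((z-o[2])/d[:,2])[:,None]
def cross(col,th,i0,i1): # first rising crossing
    for i in range(i0,i1):
        if col[i]<th<=col[i+1]: return i+(th-col[i])/(col[i+1]-col[i])
    return np.nan
def edgeline(g,axis,rng,i0,i1,th=140):
    pts=[]
    for j in rng:
        c=cross((g[:,j] if axis==0 else g[j]) if i1>i0 else (g[:,j][::-1] if axis==0 else g[j][::-1]),th,*( (i0,i1) if i1>i0 else (len(g[:,j] if axis==0 else g[j])-1-i0,len(g[:,j] if axis==0 else g[j])-1-i1)))
        if i1<i0: c=(len(g[:,j] if axis==0 else g[j])-1)-c
        pts.append((j,c) if axis==0 else (c,j))
    pts=np.array(pts);return pts[~np.isnan(pts).any(1)]
def wline(P): # robust line in world xy: centre, direction
    v=cv2.fitLine(np.float32(P[:,:2]),cv2.DIST_HUBER,0,.001,.0001).ravel();return v[2:],v[:2]*(1 if v[0]>0 else -1)
def fixture_bracket(g):
    g=g.astype(float)
    rear=unproj("top",edgeline(g,0,range(253,306),138,165),.04)
    c,d=wline(rear);yaw=np.arctan2(-d[0],d[1]) if d[1]>0 else np.arctan2(d[0],-d[1])
    l=unproj("top",edgeline(g,1,range(150,158),235,262),.04);r=unproj("top",edgeline(g,1,range(158,164),325,298),.04)
    return c,yaw,np.median(l,0),np.median(r,0)
E
python3 - <<'E'
from h import *
g=cv2.cvtColor(cv2.imread("pics/m_top.png"),cv2.COLOR_BGR2GRAY)
c,yaw,l,r=fixture_bracket(g);print("rear",c,"yaw",yaw,l,r)
ax=np.array([np.cos(yaw),np.sin(yaw)]);n=np.array([-ax[1],ax[0]])
X=c@ax-.03;Y=((l[:2]+r[:2])/2)@n;print("fixture",X*ax+Y*n,"width",(l-r)[:2]@n)
gf=g.astype(float)
L_=unproj("top",edgeline(gf,1,range(215,258),240,270),.008);R_=unproj("top",edgeline(gf,1,range(215,258),305,275),.008)
E_=unproj("top",edgeline(gf,0,range(262,282),195,220),.008)
for nm,q in(("L",L_),("R",R_),("E",E_)): print(nm,*wline(q))
E
```

```text
rear [0.6961275 0.012352 ] yaw -0.14941856 [0.6903493  0.08776893 0.04      ] [ 0.67282285 -0.05829162  0.04      ]
fixture [0.66649084 0.0170111 ] width 0.14704215444647523
L [0.5215369  0.06336516] [0.9993301  0.03659726]
R [ 5.2112073e-01 -4.3853876e-04] [0.9994385  0.03350657]
E [0.566187  0.0336078] [ 0.0624726 -0.9980467]
```

Fixture: face at about (0.665, 0.017), yaw −0.147. Bracket: corner at (0.435, 0.0285), yaw 0.035. Next I grip the short leg high up, slide forward clear of the driver, align, and go in until contact.

Run:
```python
from h import *
fy=-.147;b=np.array([.435,.0285]);by=.035
u=lambda a:np.array([np.cos(a),np.sin(a)])
face=np.array([.665,.017]);tgt=face-.13*u(fy)
def go(cn,yaw,z,v): movel([*(cn+.004*u(yaw)),z],tool(yaw,0),v)
way=[(b+.015*u(by),by)]
pre=tgt-.065*u(fy)
for k in(.33,.66,1): way.append((way[0][0]*(1-k)+pre*k,by*(1-k)+fy*k))
print(way)
move_ptp([*(b+.004*u(by)),.18],tool(by,0))
go(b,by,.066,.15);f0=read_ft_force();print(f0,read_time_s())
move_gripper(.055,30);print(read_finger_gap(),read_ft_force())
go(b,by,.0653,.02)
for c,y in way: go(c,y,.0653,.05);print(read_ft_force().round(1),read_eef_pos().round(4))
ax=u(fy)
d=-.065
while d<.006:
    d+=.010 if d<-.016 else .0015
    go(tgt+d*ax,fy,.0653,.05 if d<-.012 else .02)
    F=read_ft_force();fa=(F[:2]@ax);
    if d>-.016: print(round(d,4),F.round(1),read_eef_pos().round(4))
    if fa<-9: break
print(read_time_s(),read_finger_gap())
c=tgt+d*ax
show("pics/in.png",[*c,fy],np.pi/2,[*face,fy])
```

```text
[(array([0.44999081, 0.02902489]), 0.035), (array([0.45728786, 0.0344821 ]), -0.02506), (array([0.46458491, 0.0399393 ]), -0.08512), (array([0.47210309, 0.04556187]), -0.147)]
[ 0.05665787 -0.87337673  0.54186484] 29.025
0.059667120079519576 [-0.54310452  0.42767428  6.24588385]
[-21.9  -0.1  37.1] [0.4448 0.0291 0.0656]
[-13.8  -1.5  24.3] [0.455  0.0338 0.0656]
[-10.5  -1.9  19.6] [0.4633 0.0386 0.0656]
[-10.1  -1.3  15.9] [0.4719 0.044  0.0656]
-0.015 [-0.7 -0.1  2.2] [0.5259 0.0376 0.0653]
-0.0135 [-3.2 -0.   4.6] [0.5264 0.0375 0.0653]
-0.012 [-6.2  0.9  9.9] [0.5264 0.0375 0.0652]
-0.0105 [-7.7 -0.   9.8] [0.5275 0.0374 0.0653]
-0.009 [-7.5  0.8 10.1] [0.5291 0.0371 0.0653]
-0.0075 [-7.2  0.  10.4] [0.5306 0.0369 0.0652]
-0.006 [-7.3  0.7  9.6] [0.5321 0.0367 0.0653]
-0.0045 [-8.2  1.2  9.5] [0.5336 0.0365 0.0653]
-0.003 [-6.7  0.7  9.4] [0.5352 0.0363 0.0653]
-0.0015 [-6.6  1.1 10.2] [0.5366 0.036  0.0653]
0.0 [-7.3  1.1  9.2] [0.5381 0.0358 0.0652]
0.0015 [-6.9  0.2  9.2] [0.5397 0.0356 0.0653]
0.003 [-7.4  0.5  9.6] [0.5411 0.0354 0.0653]
0.0045 [-7.2 -0.1  9.8] [0.5426 0.0351 0.0652]
0.006 [-7.9  1.2 11.2] [0.5437 0.035  0.0652]
36.3333 0.05945179582460869
```

View pics/in.png

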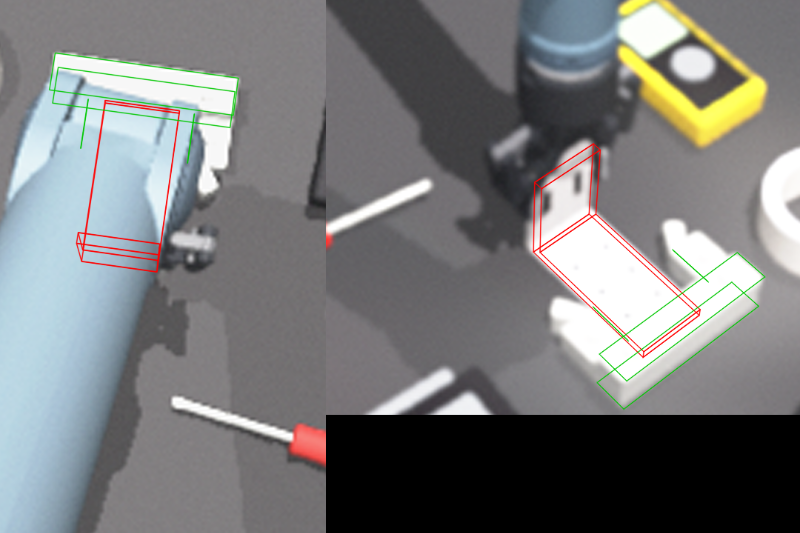

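The bracket is between the cheeks. The scene overlay at (540,240) shows it lagging the gripper by a few millimetres, and the driver is unmoved. The 7 N was bench drag from my downward bias, not stop contact. I release and finish with a low push by the closed, forward-pitched fingers, so the end squares itself on the stop.

```bash
cat > push.py <<'E'
from h import *
fy=-.147;ax=np.array([np.cos(fy),np.sin(fy)])
face=np.array([.665,.017]);tgt=face-.13*ax
t=tool(fy,np.radians(30))
def pc(d,z=.026): return [*(tgt+(d-.019)*ax),z]
E
python3 - <<'E'
from push import *
print([inverse_kinematics(pc(d,z),t) is not None for d,z in((-.04,.13),(-.04,.026),(0,.026),(.01,.026))])
p=read_eef_pos()
move_gripper(.085);movel([p[0],p[1],.17],tool(fy,0),.2)
move_ptp(pc(-.05,.17),t);move_gripper(0.0,30);movel(pc(-.045),t,.15);pause(.2)
f0=read_ft_force();print(f0,read_time_s(),read_eef_pos(),pc(-.045))
d=-.045
while d<.02:
    d+=.004 if d<-.014 else .001
    movel(pc(d),t,.04 if d<-.014 else .02)
    F=read_ft_force()-f0
    if d>-.02: print(round(d,4),F.round(1),round(float((read_eef_pos()[:2]-tgt)@ax+.019),4))
    if F[:2]@ax<-9: break
print(read_time_s())
E
```

```text
[True, True, True, True]Traceback (most recent call last):
  File "<stdin>", line 5, in <module>
bench.MotionError: the arm cannot follow that straight line within its joint ranges
```

Run:
```python
from push import *
p=read_eef_pos();print(p,read_qpos().round(2),read_finger_gap())
for z in (.15,.13,.12,.11):
    try: movel([p[0],p[1],z],None,.2);break
    except MotionError as e: print(z,e)
print(read_eef_pos(),[None if (q:=inverse_kinematics(pc(-.05,zz),t)) is None else q.round(2) for zz in(.17,.026)])
```

```text
[0.46811863 0.04612282 0.17000541] [-0.54 -0.09  0.19  2.44  0.69  0.4  -2.65] 0.0002871137141900226
[0.46700316 0.04549533 0.14894089] [array([-0.53, -0.09,  0.19,  2.44,  0.69,  0.4 , -2.65]), array([-0.58,  0.33,  0.25,  2.5 ,  2.25,  0.21,  1.98])]
```

```bash
cat > push.py <<'E'
from h import *
fy=-.147;ax=np.array([np.cos(fy),np.sin(fy)])
face=np.array([.665,.017]);tgt=face-.13*ax
PD=15;p_=np.radians(PD);t=tool(fy,p_);OFF=.011*np.cos(p_)+.019*np.sin(p_)
def pc(d,dz=0,cz=.02): return [*(tgt+(d-OFF)*ax),cz-.011*np.sin(p_)+.019*np.cos(p_)+dz]
E
python3 - <<'E'
from push import *
for d,z in((-.045,.14),(-.045,.07),(-.045,0),(-.02,0),(.005,0)):
    q=inverse_kinematics(pc(d,z),t);print(None if q is None else q.round(2))
move_ptp(pc(-.045,.12),t);print(read_qpos().round(2));movel(pc(-.045),t,.15);pause(.2)
f0=read_ft_force();print(f0,read_time_s(),read_eef_pos(),pc(-.045))
d=-.045
while d<.02:
    d+=.004 if d<-.014 else .001
    movel(pc(d),t,.04 if d<-.014 else .02)
    F=read_ft_force()-f0
    if d>-.02: print(round(d,4),F.round(1),round(float((read_eef_pos()[:2]-tgt)@ax+OFF),4))
    if F[:2]@ax<-7: break
print(read_time_s())
E
```

```text
[-0.52  0.01  0.28  2.25  0.16  0.64 -2.07]
[-0.58  0.15  0.35  2.3   0.1   0.46 -2.04]
[-0.35  0.31  0.11  2.32  0.24  0.28 -2.18]
[-0.31  0.34  0.09  2.27  0.21  0.3  -2.14]
[-0.27  0.37  0.08  2.21  0.19  0.32 -2.1 ]
[-0.53  0.04  0.3   2.27  0.15  0.59 -2.07]
[-0.02255782  0.26153307 -0.21289434] 41.3417 [0.47732465 0.04516591 0.03647815] [np.float64(0.4765122685833243), np.float64(0.04490901535500007), np.float64(0.03550558120336457)]
-0.017 [-0.8 -1.4  0.6] -0.0166
-0.013 [-0.5  0.6  0.6] -0.0128
-0.012 [0.5 0.2 0.1] -0.012
-0.011 [ 0.4 -0.4 -0.4] -0.0109
-0.01 [-0.2 -0.4 -0. ] -0.0099
-0.009 [-0.5 -1.5  0.7] -0.0089
-0.008 [ 0.3  0.6 -0. ] -0.0079
-0.007 [-0.5 -1.4 -0.5] -0.0069
-0.006 [0.2 0.  0.1] -0.0059
-0.005 [ 0.6 -0.8 -0.4] -0.0049
-0.004 [-0.2  0.   0.7] -0.0039
-0.003 [ 0.6  0.3 -0.1] -0.0029
-0.002 [0.9 0.9 0.6] -0.0019
-0.001 [ 0.6 -0.6  0.8] -0.0009
0.0 [-0.7 -1.4  0.1] 0.0001
0.001 [0.1 0.4 0.2] 0.0009
0.002 [-3.  -0.2  1.8] 0.001
0.003 [-5.3  1.1  3.8] 0.0012
0.004 [-6.3  1.   5.1] 0.0013
0.005 [-8.   1.4  5.9] 0.0014
47.9417
```

There is firm contact at d = +1 mm and nothing moved further under 8 N. I back off and check.

Run:
```python
from push import *
movel(pc(-.04),t,.1);movel(pc(-.045,.1),t,.25);move_ptp([.42,.30,.25],tool(S0[2],0))
print(read_time_s())
g=cv2.cvtColor(read_camera("top"),cv2.COLOR_RGB2GRAY).astype(float)
L_=unproj("top",edgeline(g,1,range(196,228),235,272),.008);R_=unproj("top",edgeline(g,1,range(196,228),308,275),.008)
for q in(L_,R_): print(len(q),*wline(q))
show("pics/end.png",[*(tgt+.001*ax),fy],np.pi/2,[*(face+.001*ax),fy],k=5,box=dict(top=(235,135,320,245),scene=(225,190,345,310)))
for c in("scene","top"): print([(n,tip(c,n)) for n in("driver","meter","tin","unit_box","tape_roll","spanner")])
```

```text
50.1917
27 [0.5684435  0.06379397] [ 0.99254185 -0.12190448]
27 [5.640025e-01 3.090171e-04] [ 0.98494375 -0.17287526]
[('driver', ([202.0, 246.3], 0.7)), ('meter', ([325.8, 191.0], 0.89)), ('tin', ([191.2, 304.4], 0.85)), ('unit_box', ([255.4, 333.7], 0.65)), ('tape_roll', ([377.3, 241.5], 0.96)), ('spanner', ([307.3, 151.3], 0.54))]
[('driver', ([327.8, 276.3], 0.58)), ('meter', ([184.3, 231.0], 0.61)), ('tin', ([388.0, 241.8], 0.93)), ('unit_box', ([361.6, 179.7], 0.7)), ('tape_roll', ([209.2, 155.4], 0.96)), ('spanner', ([140.3, 289.1], 0.97))]
```

View pics/end.png

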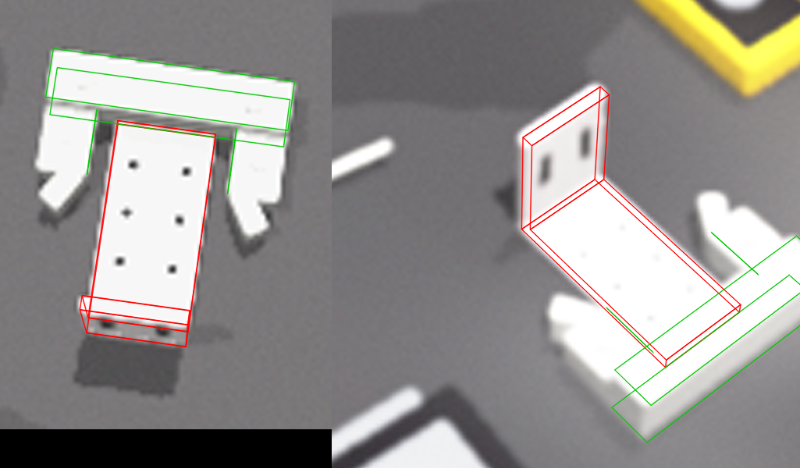

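```bash
python3 -c "
from bench import *
print(read_ft_force(),read_time_s());sign_off()"
```

```text
[ 0.00583199 -0.10884732  0.40291016] 50.9417
the job is handed in; nothing more can be done
```

The bracket is tipped over, slid between the cheeks and resting against the back stop. I let go of it and handed the job in at 51 s.

**What I did:**
- I pinched the long leg across its width and lowered it along an arc about the corner. Pressing down kept the corner on the bench.
- I eased the grip in 0.15 mm steps for the last few degrees.
- I regripped the short leg, slid the bracket in aligned with the fixture, and let go.
- I finished with a low centred push of about 8 N from the closed fingers.

**Last checks:**
- **Flush:** the push met firm resistance within 0.5 mm, with both cheeks clear. The overlay puts the leg end on the stop face to within 1–2 mm.
- **Square:** the bracket's rows of holes and the stop's edge agree in slope to within about 0.01 rad in the top picture. The bracket's two side edges gave −0.12 and −0.17 rad, disturbed by the cheeks, but their mean matches the fixture's −0.147.
- **Other things:** the driver's tip did not visibly move. The networks' other readings agreed with the start to within about 4 px, which I take as their noise.

**What did not go cleanly:**
- **Lowering:** the corner crept back about 1 cm and the leg slid up in the pads. The leg was still near 85° when the tips reached the bench, so the last 5° or so was a small drop as the pads let go. I did not measure its landing speed.
- **Euler order:** my helper had the wrong Euler order during the tip. I corrected it before the slide.
- **Slide force:** at the start of the slide the downward force briefly reached 37 N at the wrist.

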